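# Build up a rocker shaft in the bench vise

## Robot

A 6-joint arm with a two-finger parallel gripper is mounted at the origin on a cart in front of the work surface, level with it; the furniture and walls round the work are solid. World frame = base frame: x ahead of the robot, y to its left, z up, the work surface at z = 0. Lengths are in mm, angles in degrees, forces in N, time in s.
With the tool pointing down it reaches from about 300 to 850 mm from the base axis. Payload 4.2 kg.
Tool frame: the origin (TCP) lies between the finger pads; the fingertips stand 22 mm ahead of it and the grasp point (between the pads) lies 3 mm ahead of it (env.finger_overhang is the distance from the TCP to the fingertips, in mm); z points along the fingers, y is the line along which they close (so a half turn about z gives the same grasp; the last joint's range is limited). The gripper opens to 91 mm and grips with 3 to 60 N. Pads are 32 mm wide; open, the fingers measure 118 mm over their backs; the gripper's body (76 mm by 178 mm) begins 60 mm behind the grasp point.
Start: joints at [70.302, 18.312, 89.639, -0, 72.044, -1.146], TCP at [182.95, 545.133, 235.976] pointing down, gripper open.
Joint ranges: [-177.97, 177.97], [-48.28, 115.42], [12.27, 149.76], [-77.06, 257.06], [2.81, 150.46], [-146.56, 146.56]. Speed limits (degrees/s): [147.25, 147.25, 180, 180, 180, 180].

## Interface

Orientations are given as [roll, pitch, yaw] about the fixed x, y, z axes, in that order (R = Rz(yaw) Ry(pitch) Rx(roll)).
In Python, from workcell import state, cams, ticket, look_for, outline_of, env gives the robot as it stands.
- The arm moves only by the tool servo_tool, never from a script. Its argument "steps" is a list of rows, each a list of 3 entries, a list of its own where there are three numbers: the closure in counts, from 0 (fully open) to 255 (shut), then the shift along the tool's x, y, z in mm, then the turn, a rotation vector about the tool's x, y, z in rad. A call has exactly 10 rows; each row shifts and turns the commanded pose from where the row before left it, along the tool's axes as they then stand; what a row does not reach is not made up. A row lasts 1/10 s, in which the tool goes at most 50 mm and 8.59 degrees, less where a joint would pass 70% of its speed; a pose out of reach is approached as far as the arm can. A call with a gripper value outside its range is refused whole. The fingers move at their own pace and stop on an object; "squeeze" is the grip in N (left out, the last holds). Time passes only in rows, so rows that do not move let the fingers close, or fill a call up. It gives the time, the measured TCP pose, the force, the opening and the grip force at its end, in the units of the state.
- state(): the state, without advancing time (a new reading comes with each control period).
- cams.grab_frame(name): name is "scene" or "top"; returns a dict with "color" (420x560x3 uint8, red, green, blue), "z_map" (420x560 float32, mm along the optical axis (not along the pixel's ray), 0 where there is no reading), "fovy" (degrees; the focal length in pixels is half the picture's height over the tangent of half this angle, whatever the lens; pixels are square), "cx", "cy" (the principal point, pixels), "eye" and "rotation" of the camera in the world. Camera axes: x right, y up, looking along -z (the intrinsics and any distortion apply to the point x, -y, -z); pixel columns grow to the right and rows downward; lengths in mm; the calibration is good to about 2 mm. A picture is of the moment at which its call begins.
- ticket.job_done(): hands the job in; it is judged then, once.
Trained networks look in a picture, given as the dict that the camera call returned (one of the last four; its "shot" number tells which), for a name from the list of things; names that differ only in an ending like _2 or _b are one class to them, and where a whole thing is asked for, a point or a joint stands for the part that bears it (a point fixed in the world has none). Each returns a list of dicts, best first, with "confidence" (0 to 1); they miss things now and then, are a little off and sometimes report something else, mostly with a low value. They report only what shows in the picture. A call takes as long as a camera call. They do not tell look-alikes from the thing itself.
- look_for(picture, thing): "at" ([column, row] in pixels, amid what is visible of it).
- outline_of(picture, thing): "pixels" (420x560 bool, what is visible of it) and "at" ([column, row] in pixels, amid what is visible of it).
The state is a dict: "time_s": time; "qpos": joint angles; "qvel": joint speeds; "effort": joint torques, N m; "ee_pos": TCP position; "ee_rot": TCP orientation; "force": force on the tool from outside, world axes, zero at the start; "torque": the same for the moment, N m; "gripper_width": finger opening in mm; "gripper_force": force on a finger pad.
Only numpy, scipy, OpenCV 4.12 (cv2) and the standard library are available. Lean on these libraries where they do the work, as an engineer would, in place of code of your own. Each camera call takes 0.05 s, during which the arm holds its last target. There are 200 camera calls.

## Task

Carry on building up the rocker shaft that stands in the vise with its first red rocker arm already on it: slide on the dark steel spacer tube, then the brass thrust washer, then the second red rocker arm, each one fully down on the part below. Leave the second arm directly above the first, its roller end over the first one's roller end, and do not disturb the other things on the bench.

Things in the scene. Friction and masses are not known exactly. Their poses are not given: they have to be found in the camera images.
- vise: low blue-grey machine vise bolted to the bench, fixed, 207 mm long over its screw handle, 132 mm wide over its lugs, jaws 50 mm high. Origin on the bench, on the axis of the rocker shaft that stands upright in its jaws; +x points to the fixed jaw, -x to the screw handle (142 mm out, 43 mm high), +z up. It can stand turned some 17 degrees either way.
- seat (a point): point on the shaft's axis level with the upper face of the first rocker arm, 74 mm above the bench: the place where the underside of the spacer tube comes to rest. Axes as the vise. 89 mm of shaft stand free above it.
- shaft_tip (a point): top end, on the axis, of the bright steel rocker shaft, 22 mm in diameter, 163 mm above the bench; the uppermost 8 mm taper to 13 mm. Axes as the vise.
- lower_roller (a point): centre of the roller of the first red rocker arm, which sits fixed on the shaft on top of the vise's jaws, 50 to 74 mm above the bench, its roller end along the vise's +y. The point is 60 mm from the shaft's axis, 62 mm above the bench.
- spacer_center (a point): centre of the loose dark steel spacer tube: 38 mm outer diameter, 24 mm bore right through, 50 mm long, 0.22 kg; stands on end on the bench, own z along its bore. Once home on the shaft its centre is 25 mm above point seat.
- washer_center (a point): centre of the loose brass thrust washer: 58 mm outer diameter, 24 mm bore, 7 mm thick, 0.09 kg; lies flat on the bench, own z along its bore. Once home, on the spacer, its centre is 53.5 mm above point seat.
- rocker_center (a point): centre of the bore of the loose second rocker arm (red, brass bush): 24 mm bore, 24 mm thick along the bore, flat cheeks 39 mm apart beside the bore (facing own +y and -y, 34 mm long in x) to grip it by, 0.24 kg. Lies flat on the bench, own z along the bore and up, own +x to the roller end. Once home, on the washer, its centre is 69 mm above point seat; 8 mm of shaft stick out.
- rocker_roller (a point): centre of the roller of the loose rocker arm, 60 mm from the bore's centre along the arm's own +x (arm's end 70 mm out; its tail, 45 mm out along -x, has an adjuster screw sticking out 24 mm to each side). Belongs straight above point lower_roller. At the start it points roughly to the robot's left.
- hook_tool: red-handled hook tool, 140 mm long, lying loose near the front of the bench: leave it
- head_bolt: loose dark head bolt, 95 mm long, lying near the front of the bench: leave it
- threadlock: small red bottle, 80 mm high, standing loose behind the vise; origin under its base: leave it
- pen: loose red pen, 132 mm long, lying near the front of the bench: leave it
- rocker: the loose second rocker arm; this point lies on its underside, 12 mm below rocker_center, axes the same
Mind the look-alikes: they are no part of the job. Of the things like the part that bears spacer_center, leave any that is purple; of the rest the smaller one is meant.

How it is judged:
By the outcome, as a careful person would: the job done as asked, in the order asked, and still so for the second after the job is handed in, with the robot touching nothing.
It also fails if it takes over 72 s, if anything falls off the work surface, if the arm or the gripper's body presses on something with over 40 N, if the wrist force passes 120 N, or if a joint passes its speed limit or range.

## Working session

There is one attempt and no reset: what is moved stays moved. The work goes in short steps, Python scripts to look and compute and a tool call to move; the robot and the scene stay as the last step left them, time stands still between calls to the robot, and variables do not carry over. Pictures are saved under pics/ and viewed, at most 10 in all, crops included, and the job is handed in when it is done.

Besides the shell and the picture viewer there is one more tool, called as name(argument=value, ...) on one line, values as JSON. servo_tool: Moves the arm, as the interface text tells. Its arguments: {"type":"object","properties":{"steps":{"type":"array","items":{"type":"array"}},"squeeze":{"type":"number"}},"required":["steps"]}

```bash
mkdir -p pics
cat > h.py <<'E'
import numpy as np, cv2
from workcell import state, cams, ticket, look_for, outline_of, env
def cam(n): return cams.grab_frame(n)
def f(p): return p["color"].shape[0]/2/np.tan(np.radians(p["fovy"])/2)
def world(p,uv,z=None,depth=None):
    "uv (N,2); either world plane z or depth (mm)"
    uv=np.atleast_2d(np.asarray(uv,float)); F=f(p)
    d=np.c_[(uv[:,0]-p["cx"])/F,-(uv[:,1]-p["cy"])/F,-np.ones(len(uv))]
    R=np.array(p["rotation"]); e=np.array(p["eye"]); dw=d@R.T
    s=(z-e[2])/dw[:,2] if z is not None else np.asarray(depth)
    return e+dw*np.reshape(s,(-1,1))
def cloud(p):
    v,u=np.mgrid[0:420,0:560]; 
    return world(p,np.c_[u.ravel(),v.ravel()],depth=p["z_map"].ravel()).reshape(420,560,3)
def save(p,name,box=None,k=1):
    im=p["color"][:,:,::-1]
    if box: u0,v0,u1,v1=box; im=im[v0:v1,u0:u1]
    cv2.imwrite("pics/"+name,cv2.resize(im,None,fx=k,fy=k,interpolation=cv2.INTER_CUBIC))
E
python3 - <<'E'
from h import *
np.set_printoptions(precision=2,suppress=True)
t=cam("top"); s=cam("scene")
print({k:v for k,v in t.items() if k not in("color","z_map")}); print({k:v for k,v in s.items() if k not in("color","z_map")})
both=np.hstack([cv2.resize(x["color"],(400,300)) for x in(t,s)])
cv2.imwrite("pics/a.png",both[:,:,::-1])
save(t,"top.png",k=1.4)
for n in["spacer_center","washer_center","rocker","rocker_roller","vise","shaft_tip","lower_roller","threadlock"]:
    for q,l in((t,"top"),(s,"scene")):
        print(n,l,[(np.round(d["at"]),round(d["confidence"],2)) for d in look_for(q,n)][:4])
print(state())
E
```

```text
{'fovy': 53.02070035865562, 'cx': 283.2883983255726, 'cy': 213.46372052755154, 'eye': array([ 403.35,  -18.49, 1349.97]), 'rotation': array([  8.22,   1.47, -90.5 ]), 'shot': 1}
{'fovy': 56.845193458755155, 'cx': 285.2171559433221, 'cy': 214.71448568699086, 'eye': array([255.2 , 628.12, 727.11]), 'rotation': array([  49.37,    0.01, -152.88]), 'shot': 2}
spacer_center top [(array([217., 184.]), 0.8), (array([197., 226.]), 0.52)]
spacer_center scene [(array([199., 286.]), 0.97), (array([218., 338.]), 0.85), (array([233., 302.]), 0.78), (array([282., 334.]), 0.16)]
washer_center top [(array([362., 234.]), 0.76)]
washer_center scene [(array([335., 200.]), 0.76)]
rocker top [(array([213., 251.]), 0.52)]
rocker scene [(array([284., 333.]), 0.71)]
rocker_roller top [(array([218., 255.]), 0.59)]
rocker_roller scene [(array([281., 334.]), 0.73)]
vise top [(array([293., 217.]), 0.81)]
vise scene [(array([281., 243.]), 0.73), (array([349., 310.]), 0.26)]
shaft_tip top [(array([290., 217.]), 0.94)]
shaft_tip scene [(array([280., 240.]), 0.75), (array([282., 336.]), 0.45)]
lower_roller top [(array([296., 219.]), 0.56)]
lower_roller scene [(array([278., 240.]), 0.88)]
threadlock top [(array([242., 170.]), 0.48)]
threadlock scene [(array([196., 257.]), 0.69)]
{'time_s': 0.9, 'qpos': array([70.3 , 18.31, 89.64,  0.  , 72.04, -1.14]), 'qvel': array([ 0.05, -0.15, -0.15, -0.04,  0.06, -0.03]), 'effort': array([ -0.  , -41.23, -23.22,   0.07,   0.04,  -0.  ]), 'ee_pos': array([182.94, 545.13, 235.98]), 'ee_rot': array([179.99,   0.  , 161.45]), 'force': array([ 0.42, -0.4 ,  0.48]), 'torque': array([-0.02,  0.01,  0.03]), 'gripper_force': 0.0, 'gripper_width': 91.02165138331237}
```

View pics/top.png

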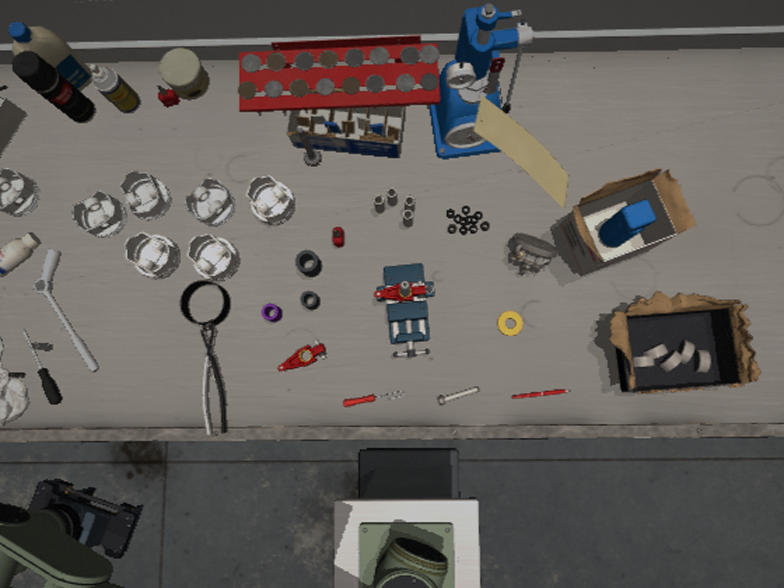

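View pics/a.png

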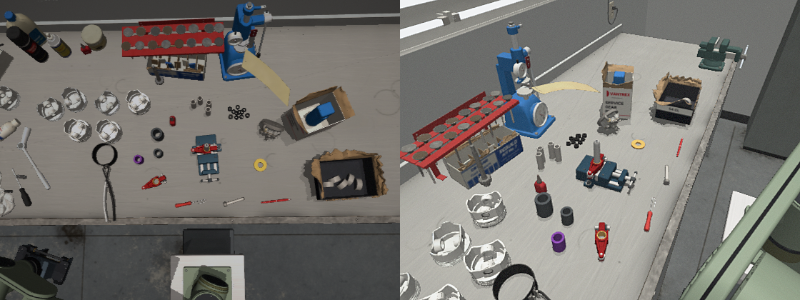

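```bash
python3 - <<'E'
s=open("h.py").read()
s=s.replace('R=np.array(p["rotation"])','R=Rot.from_euler("xyz",p["rotation"],degrees=True).as_matrix()').replace("import numpy as np, cv2","import numpy as np, cv2\nfrom scipy.spatial.transform import Rotation as Rot")
open("h.py","w").write(s)
E
python3 - <<'E'
from h import *
np.set_printoptions(precision=1,suppress=True)
t=cam("top"); s=cam("scene")
save(t,"crop_top.png",(180,165,380,290),4); save(s,"crop_scene.png",(170,190,370,360),3.5)
for q,l in((t,"top"),(s,"scene")):
    C=cloud(q); print(l,"table z",np.median(C[170:180,280:300,2]) if l=="top" else 0)
    def seg(uv,r,z0,z1):
        u,v=uv; P=C[v-r:v+r,u-r:u+r].reshape(-1,3); P=P[(P[:,2]>z0)&(P[:,2]<z1)]
        if len(P)<4: return print(uv,"few")
        # minEnclosing circle and mean
        c,R=cv2.minEnclosingCircle(P[:,:2].astype(np.float32)); print(uv,len(P),"mean",P.mean(0),"circ",np.array(c),"r",R,"zmed",np.median(P[:,2]))
    if l=="top":
        seg((220,188),14,25,120); seg((221,214),13,25,120); seg((194,223),12,25,120); seg((364,231),14,4,12)
        seg((218,254),26,15,40); seg((290,207),30,145,175); seg((290,207),30,64,85)
    else:
        seg((202,287),22,40,120); seg((234,301),20,40,120); seg((220,337),20,40,120);seg((335,200),20,4,12); seg((281,225),30,150,175)
E
```

```text
top table z -0.9070822464982484
(220, 188) 204 mean [676.5 212.3  58. ] circ [678.2 213.7] r 25.616758346557617 zmed 63.90499134989932
(221, 214) 98 mean [593.6 210.   45. ] circ [594.3 210.6] r 18.685163497924805 zmed 48.11208724789253
(194, 223) 103 mean [566.9 296.6  44.7] circ [567.6 298. ] r 19.28739356994629 zmed 47.1308156375851
(364, 231) 201 mean [ 538.8 -241.1    6.7] circ [ 539.6 -240.5] r 56.20564651489258 zmed 6.154718863771677
(218, 254) 273 mean [468.9 228.3  22.1] circ [503.8 243.1] r 75.60746765136719 zmed 22.361242203237225
(290, 207) 45 mean [604.5  -5.8 158.1] circ [605.5  -5.5] r 10.36397647857666 zmed 158.01176276576166
(290, 207) 278 mean [602.9   2.8  72.1] circ [602.4   5.8] r 56.82084274291992 zmed 72.61840606022997
scene table z 0
(202, 287) 476 mean [674.7 220.1  58.7] circ [678.6 217.6] r 26.897069931030273 zmed 62.28167012573067
(234, 301) 181 mean [593.3 215.7  47.4] circ [594.2 214.6] r 19.205520629882812 zmed 48.5671909888182
(220, 337) 222 mean [565.3 302.2  47.7] circ [566.3 301. ] r 18.96018409729004 zmed 48.401539446828
(335, 200) 157 mean [ 539.5 -239.1    6.5] circ [ 547.6 -238. ] r 36.0346794128418 zmed 6.418603825007949
(281, 225) 62 mean [603.7   0.8 158. ] circ [603.9  -1.1] r 10.717390060424805 zmed 158.2651199383381
```

View pics/crop_top.png

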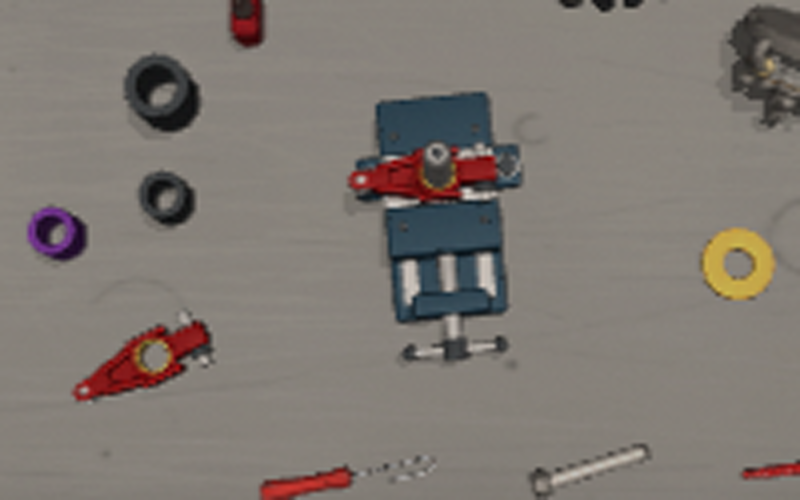

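View pics/crop_scene.png

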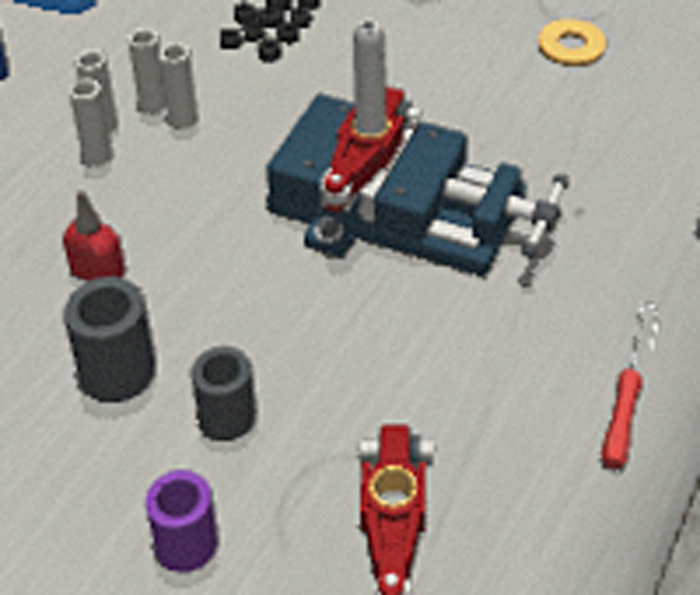

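Candidates for the spacer in the top picture: big dark tube (220,188), small dark tube (221,214), purple tube (194,223). The small dark one (r≈19 mm, 50 mm high) is the spacer. The crops confirm this, and also show the shaft at about (289,203), the washer at (364,231) and the loose rocker's bore at (219,254) with its roller end to the left.

```bash
cat >> h.py <<'E'
def plan(target,yaw,n,rows=10,maxstep=49.5):
    "print rows (shift, turn) moving from measured pose to target, world yaw, tool down"
    st=state(); p=np.array(st["ee_pos"]); R0=Rot.from_euler("xyz",st["ee_rot"],degrees=True)
    R1=Rot.from_euler("xyz",[180,0,yaw],degrees=True)
    rv=(R0.inv()*R1).as_rotvec()/n; d=(np.array(target)-p)/n
    print("dist/row",np.linalg.norm(d),"deg/row",np.degrees(np.linalg.norm(rv)))
    for i in range(n):
        Ri=R0*Rot.from_rotvec(rv*i); print(np.round(Ri.inv().apply(d),1).tolist(),np.round(rv,3).tolist())
E
python3 - <<'E'
from h import *
np.set_printoptions(precision=1,suppress=True)
t=cam("top"); s=cam("scene")
for q,l in((t,"top"),(s,"scene")):
    C=cloud(q); hsv=cv2.cvtColor(q["color"],cv2.COLOR_RGB2HSV); H,S,V=[hsv[...,i].astype(int) for i in range(3)]
    red=((H<8)|(H>172))&(S>130)&(V>60); brass=(H>15)&(H<32)&(S>90)&(V>60)
    def near(c,r): return np.hypot(C[...,0]-c[0],C[...,1]-c[1])<r
    for nm,c,z0,z1 in(("loose",(478,220),14,34),("first",(604,0),64,84)):
        m=red&near(c,85)&(C[...,2]>z0)&(C[...,2]<z1); P=C[m][:,:2]
        w,v=np.linalg.eigh(np.cov(P.T)); a=v[:,1]; a=a*np.sign(a[1]); pr=(P-P.mean(0))@a
        print(l,nm,len(P),"mean",P.mean(0),"angle",np.degrees(np.arctan2(a[1],a[0])),"ends",P.mean(0)+a*pr.max(),P.mean(0)+a*pr.min(),"z",np.median(C[m][:,2]))
        b=brass&near(c,45)&(C[...,2]>z0)&(C[...,2]<z1+0); 
        if b.sum()>3: print("   brass",b.sum(),C[b].mean(0),cv2.minEnclosingCircle(C[b][:,:2].astype(np.float32)))
    m=brass&near((540,-240),50)&(C[...,2]<12); print(l,"washer",m.sum(),C[m].mean(0),cv2.minEnclosingCircle(C[m][:,:2].astype(np.float32)))
    m=(H>90)&(H<115)&(S>80)&near((590,0),130)&(C[...,2]>42)&(C[...,2]<58); P=C[m][:,:2].astype(np.float32); print(l,"jaws",len(P),cv2.minAreaRect(P))
plan((594,212.5,150),90,11)
E
```

```text
top loose 205 mean [464.8 231.1] angle 116.26000981301237 ends [440.1 281. ] [489.3 181.3] z 22.215509852306013
   brass 18 [472.4 223.5  22.4] ((470.5718688964844, 221.59939575195312), 13.391929626464844)
top first 196 mean [603.9   5.8] angle 93.79462779410093 ends [600.2  62.3] [607.5 -48.5] z 72.63973891224941
   brass 6 [601.1 -10.   71. ] ((604.9017333984375, -6.505817413330078), 12.532139778137207)
top washer 220 [ 539.7 -242.9    6.1] ((540.091064453125, -243.28640747070312), 29.488636016845703)
top jaws 709 ((584.74951171875, -6.998058319091797), (170.03929138183594, 85.99696350097656), 4.564957141876221)
scene loose 445 mean [462.7 238.9] angle 116.24016579170231 ends [439.5 286.1] [488.6 186.5] z 23.143482428088646
   brass 52 [472.6 219.7  21.3] ((470.52935791015625, 223.49977111816406), 14.477696418762207)
scene first 236 mean [600.8  17.8] angle 91.85763534593714 ends [599.3  66.2] [602.9 -44.1] z 72.78956799247902
   brass 10 [601.8   0.   73. ] ((604.8134765625, -2.46448016166687), 13.07573127746582)
scene washer 184 [ 539.4 -237.2    5.7] ((542.5692138671875, -241.60479736328125), 32.04279708862305)
scene jaws 773 ((583.3794555664062, -2.4095306396484375), (169.5171356201172, 88.5411376953125), 5.952913761138916)
dist/row 48.70126721144941 deg/row 6.49519360268718
[-45.0, -16.8, 7.8] [0.0, -0.0, 0.113]
[-46.7, -11.6, 7.8] [0.0, -0.0, 0.113]
[-47.7, -6.2, 7.8] [0.0, -0.0, 0.113]
[-48.1, -0.8, 7.8] [0.0, -0.0, 0.113]
[-47.8, 4.7, 7.8] [0.0, -0.0, 0.113]
[-47.0, 10.0, 7.8] [0.0, -0.0, 0.113]
[-45.6, 15.3, 7.8] [0.0, -0.0, 0.113]
[-43.6, 20.3, 7.8] [0.0, -0.0, 0.113]
[-41.0, 25.1, 7.8] [0.0, -0.0, 0.113]
[-37.9, 29.6, 7.8] [0.0, -0.0, 0.113]
[-34.3, 33.7, 7.8] [0.0, -0.0, 0.113]
```

servo_tool(steps=[[80,[-45,-16.8,7.8],[0,0,0.113]],[80,[-46.7,-11.6,7.8],[0,0,0.113]],[80,[-47.7,-6.2,7.8],[0,0,0.113]],[80,[-48.1,-0.8,7.8],[0,0,0.113]],[80,[-47.8,4.7,7.8],[0,0,0.113]],[80,[-47,10,7.8],[0,0,0.113]],[80,[-45.6,15.3,7.8],[0,0,0.113]],[80,[-43.6,20.3,7.8],[0,0,0.113]],[80,[-41,25.1,7.8],[0,0,0.113]],[80,[-37.9,29.6,7.8],[0,0,0.113]]], squeeze=20)

```text
time_s: 2.1
ee_pos: [558.6, 241.8, 157.8]
ee_rot: [180.0, -0.0, 96.4]
force: [0.4, 1.4, 0.2]
gripper_width: 62.5
gripper_force: 0.0
```

servo_tool(steps=[[80,[-34.3,33.7,8],[0,0,0.112]],[80,[0,0,30],[0,0,0]],[80,[0,0,25],[0,0,0]],[80,[0,0,15],[0,0,0]],[80,[0,0,0],[0,0,0]],[80,[0,0,0],[0,0,0]],[80,[0,0,0],[0,0,0]],[80,[0,0,0],[0,0,0]],[80,[0,0,0],[0,0,0]],[80,[0,0,0],[0,0,0]]])

```text
time_s: 3.1
ee_pos: [594.8, 213.2, 80.6]
ee_rot: [179.9, -0.0, 90.3]
force: [-0.1, 0.1, -0.9]
gripper_width: 62.9
gripper_force: 0.0
```

servo_tool(steps=[[80,[-0.5,-0.5,20],[0,0,0.005]],[80,[0,0,19],[0,0,0]],[80,[0,0,0],[0,0,0]],[150,[0,0,0],[0,0,0]],[255,[0,0,0],[0,0,0]],[255,[0,0,0],[0,0,0]],[255,[0,0,0],[0,0,0]],[255,[0,0,0],[0,0,0]],[255,[0,0,0],[0,0,0]],[255,[0,0,0],[0,0,0]]])

```text
time_s: 4.1
ee_pos: [594.6, 212.8, 42.0]
ee_rot: [179.9, -0.0, 90.0]
force: [-0.9, 0.3, 5.9]
gripper_width: 38.5
gripper_force: 20.0
```

servo_tool(steps=[[255,[0,0,-25],[0,0,0]],[255,[0,0,-45],[0,0,0]],[255,[0,0,-48],[0,0,0]],[255,[-20,1,-42],[0,0,0]],[255,[-42,2,-20],[0,0,0]],[255,[-49,2,0],[0,0,0]],[255,[-49,2,0],[0,0,0]],[255,[-40,2,0],[0,0,0]],[255,[-16,1,0],[0,0,0]],[255,[0,0,0],[0,0,0]]])

```text
time_s: 5.1
ee_pos: [603.8, -5.5, 220.3]
ee_rot: [-179.9, -0.0, 89.8]
force: [0.3, -0.2, -1.7]
gripper_width: 38.5
gripper_force: 20.0
```

servo_tool(steps=[[255,[0,0,0],[0,0,0]],[255,[0,0,0],[0,0,0]],[255,[0,0,0],[0,0,0]],[255,[0,0,0],[0,0,0]],[255,[0,0,0],[0,0,0]],[255,[0,0,0],[0,0,0]],[255,[0,0,0],[0,0,0]],[255,[0,0,0],[0,0,0]],[255,[0,0,0],[0,0,0]],[255,[0,0,0],[0,0,0]]])

```text
time_s: 6.1
ee_pos: [604.1, -3.5, 220.9]
ee_rot: [180.0, -0.0, 90.0]
force: [0.3, 0.3, -2.1]
gripper_width: 38.2
gripper_force: 20.0
```

Run:
```python
from h import *
np.set_printoptions(precision=1,suppress=True)
print(state()["ee_pos"],state()["ee_rot"],state()["gripper_width"])
s=cam("scene"); save(s,"on1.png",(200,130,380,270),4)
C=cloud(s); hsv=cv2.cvtColor(s["color"],cv2.COLOR_RGB2HSV)
print(s["color"][160:230,278].tolist()[::6])
for z in range(170,230,6):
    m=(abs(C[...,2]-z)<3)&(np.hypot(C[...,0]-604,C[...,1])<26); 
    if m.any(): print(z,m.sum(),C[m].min(0),C[m].max(0),C[m].mean(0))
```

```text
[604.1  -3.5 220.9] [180.  -0.  90.] 38.223844876130904
[[40, 40, 41], [122, 123, 118], [51, 51, 50], [50, 51, 49], [51, 52, 51], [42, 44, 46], [120, 118, 115], [104, 103, 102], [104, 103, 99], [109, 111, 105], [110, 112, 109], [104, 109, 109]]
182 32 [586.3  -9.  179.1] [620.   16.8 184.9] [598.2  10.3 182.4]
188 31 [586.   -7.9 185.4] [620.1  18.1 190.8] [599.6  10.9 188. ]
194 26 [588.1   6.9 191.2] [620.3  16.7 196.1] [601.3  12.6 193.8]
200 36 [583.3   3.2 197.1] [625.2  17.3 202.8] [602.9  12.6 200.1]
206 37 [582.8   3.7 203. ] [625.4  18.1 208.9] [604.5  11.6 205.9]
212 41 [582.6 -16.  209.3] [625.3  17.2 214.9] [607.    7.9 212.5]
218 52 [584.2 -16.3 215.1] [625.1  17.1 220.9] [607.6   4.6 218.2]
224 61 [583.2 -15.5 221. ] [626.5  16.8 227. ] [607.1   4.1 224.3]
```

View pics/on1.png

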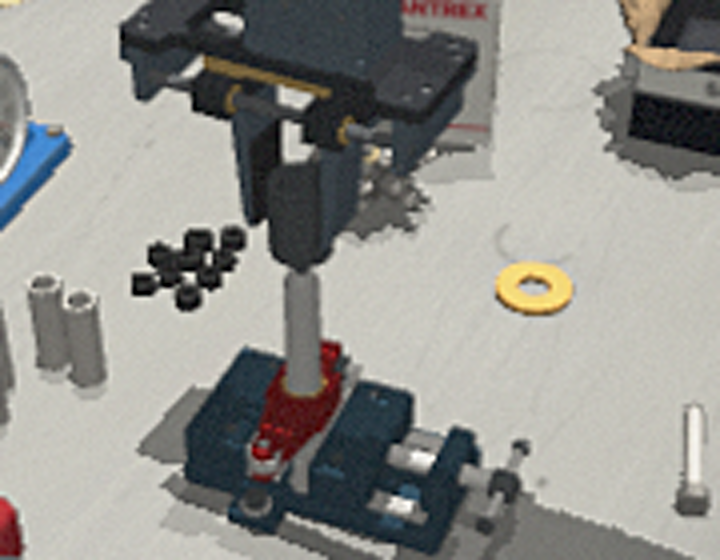

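The picture shows the spacer held by the fingers at crop pixel (300,210), directly over the shaft tip at (302,275), with the measured axes agreeing to about 1 mm. Next I lower it.

servo_tool(steps=[[255,[0,0.5,10],[0,0,0]],[255,[0,0,10],[0,0,0]],[255,[0,0,8],[0,0,0]],[255,[0,0,10],[0,0,0]],[255,[0,0,10],[0,0,0]],[255,[0,0,10],[0,0,0]],[255,[0,0,10],[0,0,0]],[255,[0,0,10],[0,0,0]],[255,[0,0,10],[0,0,0]],[255,[0,0,0],[0,0,0]]])

```text
time_s: 7.15
ee_pos: [604.1, -3.7, 131.3]
ee_rot: [-179.9, 0.0, 90.0]
force: [1.0, -2.5, -2.9]
gripper_width: 38.6
gripper_force: 20.0
```

servo_tool(steps=[[255,[0,0,6],[0,0,0]],[255,[0,0,4],[0,0,0]],[255,[0,0,2],[0,0,0]],[255,[0,0,1.5],[0,0,0]],[255,[0,0,1],[0,0,0]],[255,[0,0,1],[0,0,0]],[255,[0,0,0.5],[0,0,0]],[255,[0,0,0],[0,0,0]],[255,[0,0,0],[0,0,0]],[255,[0,0,0],[0,0,0]]])

```text
time_s: 8.15
ee_pos: [604.7, -3.5, 117.0]
ee_rot: [180.0, -0.0, 90.0]
force: [1.3, -1.5, -2.1]
gripper_width: 38.1
gripper_force: 20.0
```

servo_tool(steps=[[255,[0,0,1],[0,0,0]],[255,[0,0,0.5],[0,0,0]],[255,[0,0,0.5],[0,0,0]],[255,[0,0,0.5],[0,0,0]],[255,[0,0,0],[0,0,0]],[255,[0,0,0],[0,0,0]],[255,[0,0,0],[0,0,0]],[255,[0,0,0],[0,0,0]],[255,[0,0,0],[0,0,0]],[255,[0,0,0],[0,0,0]]])

```text
time_s: 9.15
ee_pos: [604.7, -3.5, 116.0]
ee_rot: [179.9, 0.0, 90.0]
force: [-1.6, -2.2, 7.6]
gripper_width: 38.2
gripper_force: 20.0
```

servo_tool(steps=[[80,[0,0,-0.5],[0,0,0]],[80,[0,0,0],[0,0,0]],[80,[0,0,-10],[0,0,0]],[80,[0,0,-40],[0,0,0]],[40,[0,0,-45],[0,0,0]],[10,[-45,-10,-5],[0,0,0]],[0,[-47,-13,0],[0,0,0]],[0,[-47,-13,0],[0,0,0]],[0,[-47,-13,10],[0,0,0]],[0,[-42,-13,20],[0,0,0]]])

```text
time_s: 10.15
ee_pos: [543.0, -233.8, 186.8]
ee_rot: [179.7, 0.1, 90.0]
force: [0.5, -0.6, -0.4]
gripper_width: 91.4
gripper_force: 0.0
```

Run:
```python
from h import *
np.set_printoptions(precision=1,suppress=True)
st=state(); print(st["ee_pos"],st["ee_rot"],st["gripper_width"])
s=cam("scene"); C=cloud(s); save(s,"sp.png",(230,160,380,270),4)
for z in (100,112,118,124,130,158):
    m=(abs(C[...,2]-z)<3)&(np.hypot(C[...,0]-604,C[...,1]+2)<26)
    if m.any(): print(z,m.sum(),C[m].min(0),C[m].max(0),C[m].mean(0))
```

```text
[ 543.  -233.8  186.8] [179.7   0.1  90. ] 91.38952929233565
100 28 [585.4 -10.1  97.2] [619.7  16.4 102.8] [598.4   9.5  99.9]
112 29 [586.9  -2.2 109.1] [618.9  16.4 114.6] [599.6  11.2 111.8]
118 34 [586.6 -14.6 115. ] [624.   16.4 120.8] [599.6   7.3 118.4]
124 75 [587.4 -19.9 121. ] [622.3  16.5 126.9] [602.2   3.7 123.6]
130 18 [595.4  -3.7 127. ] [613.9   7.1 132.7] [602.1   3.3 129.8]
158 24 [596.3  -9.  155.1] [613.8   7.7 160.9] [603.5   1.3 158.4]
```

View pics/sp.png

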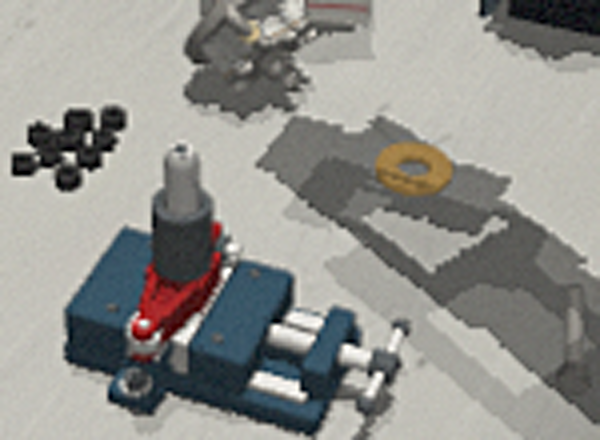

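The picture shows the spacer seated on the first arm (top rim at crop (183,205)) and the washer free at crop (413,167). Next is the washer.

servo_tool(steps=[[0,[-7.5,-2.8,40],[0,0,0]],[0,[0,0,45],[0,0,0]],[0,[0,0,40],[0,0,0]],[0,[0,0,20],[0,0,0]],[0,[0,0,8],[0,0,0]],[0,[0,0,2],[0,0,0]],[0,[0,0,0],[0,0,0]],[0,[0,0,0],[0,0,0]],[0,[0,0,0],[0,0,0]],[0,[0,0,0],[0,0,0]]])

```text
time_s: 11.2
ee_pos: [540.2, -239.1, 30.9]
ee_rot: [179.9, 0.0, 90.0]
force: [-0.7, -1.0, -0.0]
gripper_width: 91.0
gripper_force: 0.0
```

servo_tool(steps=[[0,[-2,0,5],[0,0,0]],[0,[0,0,1.5],[0,0,0]],[0,[0,0,0],[0,0,0]],[40,[0,0,0],[0,0,0]],[80,[0,0,0],[0,0,0]],[255,[0,0,0],[0,0,0]],[255,[0,0,0],[0,0,0]],[255,[0,0,0],[0,0,0]],[255,[0,0,0],[0,0,0]],[255,[0,0,0],[0,0,0]]], squeeze=25)

```text
time_s: 12.2
ee_pos: [539.8, -240.9, 23.5]
ee_rot: [180.0, -0.0, 90.0]
force: [0.3, 1.2, 1.1]
gripper_width: 56.2
gripper_force: 25.0
```

servo_tool(steps=[[255,[0,0,-5],[0,0,0]],[255,[0,0,-20],[0,0,0]],[255,[0,0,-40],[0,0,0]],[255,[0,0,-45],[0,0,0]],[255,[5,2,-45],[0,0,0]],[255,[20,6,-35],[0,0,0]],[255,[35,10,0],[0,0,0]],[255,[40,10,0],[0,0,0]],[255,[20,6,0],[0,0,0]],[255,[0,0,0],[0,0,0]]])

```text
time_s: 13.2
ee_pos: [574.2, -118.3, 213.7]
ee_rot: [180.0, -0.1, 90.2]
force: [-0.4, 0.1, -0.7]
gripper_width: 56.4
gripper_force: 25.0
```

Run:
```python
from h import *
np.set_printoptions(precision=1,suppress=True)
st=state(); print(st["ee_pos"],st["ee_rot"],st["gripper_width"])
E=np.array(st["ee_pos"])
s=cam("scene"); C=cloud(s); save(s,"wash.png",(240,90,400,210),4)
hsv=cv2.cvtColor(s["color"],cv2.COLOR_RGB2HSV); H,S,V=[hsv[...,i].astype(int) for i in range(3)]
m=(H>15)&(H<32)&(S>100)&(np.linalg.norm(C-(E-[0,0,22]),axis=2)<45)
P=C[m]; print(m.sum(),P.min(0),P.max(0),P.mean(0))
A=np.c_[P[:,:2]-P[:,:2].mean(0),np.ones(len(P))]; print("plane",np.linalg.lstsq(A,P[:,2],rcond=None)[0]*[100,100,1], cv2.minEnclosingCircle(P[:,:2].astype(np.float32)))
```

```text
[ 574.2 -118.3  213.7] [180.   -0.1  90.2] 56.42895980277883
208 [ 547.2 -144.2  190. ] [603.4 -88.7 223.3] [ 576.3 -113.1  196.2]
plane [ -0.8  -1.9 196.2] ((574.9772338867188, -114.83090209960938), 30.49257469177246)
```

View pics/wash.png

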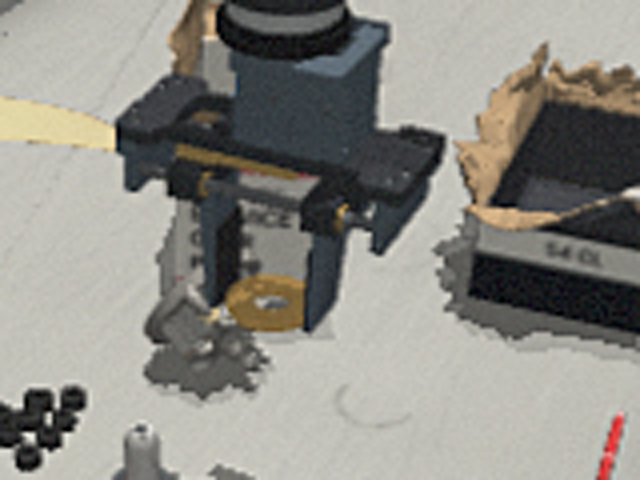

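The washer is held level between the fingertips (crop (268,302)), and its centre is within about 1 mm of the tool axis. I move it over the shaft.

servo_tool(steps=[[255,[25,7,0],[0,0,0]],[255,[40,11,0],[0,0,0]],[255,[32,8,0],[0,0,0]],[255,[17,4.3,0],[0,0,0]],[255,[0,0,0],[0,0,0]],[255,[0,0,0],[0,0,0]],[255,[0,0,8],[0,0,0]],[255,[0,0,6],[0,0,0]],[255,[0,0,0],[0,0,0]],[255,[0,0,0],[0,0,0]]])

```text
time_s: 14.25
ee_pos: [603.8, -7.5, 199.0]
ee_rot: [-180.0, 0.0, 90.0]
force: [0.4, -0.5, -0.7]
gripper_width: 55.8
gripper_force: 25.0
```

Run:
```python
from h import *
np.set_printoptions(precision=1,suppress=True)
s=cam("scene"); st=state(); print(st["ee_pos"]); E=np.array(st["ee_pos"]); C=cloud(s)
hsv=cv2.cvtColor(s["color"],cv2.COLOR_RGB2HSV); H,S,V=[hsv[...,i].astype(int) for i in range(3)]
m=(H>15)&(H<32)&(S>100)&(np.linalg.norm(C-(E-[0,0,20]),axis=2)<40)&(C[...,2]<E[2]-5)
P=C[m]; print(m.sum(),P.min(0),P.max(0),P.mean(0),np.median(P[:,2]),cv2.minEnclosingCircle(P[:,:2].astype(np.float32)))
```

```text
[604.   -7.4 199.3]
226 [579.  -35.5 175.6] [633.4  21.2 185.1] [607.2  -2.9 181.5] 181.83277588104926 ((604.5953369140625, -6.7238616943359375), 29.149150848388672)
```

servo_tool(steps=[[255,[5.2,0.4,0],[0,0,0]],[255,[0,0,0],[0,0,0]],[255,[0,0,8],[0,0,0]],[255,[0,0,5],[0,0,0]],[255,[0,0,5],[0,0,0]],[255,[0,0,7],[0,0,0]],[255,[0,0,8],[0,0,0]],[255,[0,0,8],[0,0,0]],[255,[0,0,5],[0,0,0]],[255,[0,0,0],[0,0,0]]])

```text
time_s: 15.3
ee_pos: [604.3, -2.0, 152.4]
ee_rot: [-179.9, 0.0, 90.0]
force: [1.3, -1.1, -1.0]
gripper_width: 56.3
gripper_force: 25.0
```

servo_tool(steps=[[255,[0,0,2],[0,0,0]],[255,[0,0,1],[0,0,0]],[255,[0,0,1],[0,0,0]],[255,[0,0,0.5],[0,0,0]],[255,[0,0,0.5],[0,0,0]],[255,[0,0,0.5],[0,0,0]],[255,[0,0,0],[0,0,0]],[255,[0,0,0],[0,0,0]],[255,[0,0,0],[0,0,0]],[255,[0,0,0],[0,0,0]]])

```text
time_s: 16.3
ee_pos: [604.6, -1.9, 148.0]
ee_rot: [180.0, 0.0, 90.0]
force: [1.4, -2.6, -0.3]
gripper_width: 55.9
gripper_force: 25.0
```

servo_tool(steps=[[255,[0,0,0.7],[0,0,0]],[255,[0,0,0.7],[0,0,0]],[255,[0,0,0],[0,0,0]],[255,[0,0,0],[0,0,0]],[200,[0,0,0],[0,0,0]],[120,[0,0,0],[0,0,0]],[60,[0,0,0],[0,0,0]],[40,[0,0,0],[0,0,0]],[0,[0,0,0],[0,0,0]],[0,[0,0,0],[0,0,0]]])

```text
time_s: 17.3
ee_pos: [604.2, -1.4, 146.2]
ee_rot: [-180.0, -0.0, 90.0]
force: [0.2, -0.2, 0.0]
gripper_width: 85.2
gripper_force: 0.0
```

servo_tool(steps=[[0,[0,0,-10],[0,0,0]],[0,[0,0,-30],[0,0,0]],[20,[0,0,-32],[0,0,0]],[40,[32,-19.1,9.4],[0,0,-0.0653]],[60,[33.2,-17,9.4],[0,0,-0.0653]],[60,[34.2,-14.8,9.4],[0,0,-0.0653]],[60,[35.1,-12.5,9.4],[0,0,-0.0653]],[60,[35.9,-10.2,9.4],[0,0,-0.0653]],[60,[36.4,-7.8,9.4],[0,0,-0.0653]],[60,[36.9,-5.5,9.4],[0,0,-0.0653]]])

```text
time_s: 18.3
ee_pos: [470.0, 223.6, 153.3]
ee_rot: [179.9, -0.0, 116.3]
force: [0.4, 0.5, -0.6]
gripper_width: 69.6
gripper_force: 0.0
```

servo_tool(steps=[[60,[0,0,30],[0,0,0]],[60,[0,0,30],[0,0,0]],[60,[0,0,20],[0,0,0]],[60,[0,0,5],[0,0,0]],[60,[0,0,0],[0,0,0]],[60,[0,0,0],[0,0,0]],[60,[0,0,0],[0,0,0]],[60,[0,0,0],[0,0,0]],[60,[0,0,0],[0,0,0]],[60,[0,0,0],[0,0,0]]])

```text
time_s: 19.3
ee_pos: [470.8, 222.3, 68.1]
ee_rot: [180.0, -0.0, 116.2]
force: [0.1, 0.1, 0.2]
gripper_width: 69.9
gripper_force: 0.0
```

Run:
```python
from h import *
np.set_printoptions(precision=1,suppress=True)
st=state(); print(st["ee_pos"],st["ee_rot"],st["gripper_width"])
a=np.radians(116.2-st["ee_rot"][2]); y=np.radians(st["ee_rot"][2]); d=np.array([470.6,222.5])-st["ee_pos"][:2]
print("tool shift",d@[np.cos(y),np.sin(y)],d@[np.sin(y),-np.cos(y)],"turn",-a)
s=cam("scene"); C=cloud(s); A=s["color"][200:290,240:340]; B=s["color"][270:390,200:340]
cv2.imwrite("pics/rock.png",np.hstack([cv2.resize(A,(400,360),interpolation=2),cv2.resize(B,(400,360),interpolation=2)])[:,:,::-1])
hsv=cv2.cvtColor(s["color"],cv2.COLOR_RGB2HSV); H,S,V=[hsv[...,i].astype(int) for i in range(3)]
m=(H>15)&(H<32)&(S>100)&(np.linalg.norm(C-[604,-2,128],axis=2)<45)
P=C[m]; print(m.sum(),P.min(0),P.max(0),np.median(P[:,2]),cv2.minEnclosingCircle(P[:,:2].astype(np.float32)))
```

```text
[470.8 222.3  68.1] [180.   -0.  116.2] 69.87184101701611
tool shift 0.24996730672796455 -0.10755307723745827 turn -0.0002510390868019816Traceback (most recent call last):
  File "<stdin>", line 10, in <module>
    return umr_minimum(a, axis, None, out, keepdims, initial, where)
ValueError: zero-size array to reduction operation minimum which has no identity
```

View pics/rock.png

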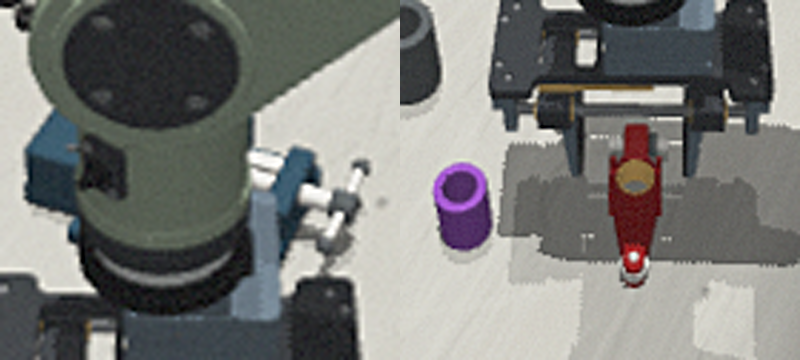

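The scene camera's view of the shaft is blocked by the arm. On the right, the fingers straddle the rocker's cheeks, with its bore at (635,180) and its roller end toward the camera. I go down and grip.

servo_tool(steps=[[60,[0,0,20],[0,0,0]],[60,[0,0,15],[0,0,0]],[60,[0,0,7],[0,0,0]],[60,[0,0,1.5],[0,0,0]],[60,[0,0,0],[0,0,0]],[120,[0,0,0],[0,0,0]],[255,[0,0,0],[0,0,0]],[255,[0,0,0],[0,0,0]],[255,[0,0,0],[0,0,0]],[255,[0,0,0],[0,0,0]]], squeeze=35)

```text
time_s: 20.35
ee_pos: [470.4, 222.1, 24.5]
ee_rot: [-180.0, -0.0, 116.2]
force: [-2.6, 0.1, 2.6]
gripper_width: 38.9
gripper_force: 35.0
```

Run:
```python
from h import *
np.set_printoptions(precision=1,suppress=True)
t=cam("top"); C=cloud(t)
hsv=cv2.cvtColor(t["color"],cv2.COLOR_RGB2HSV); H,S,V=[hsv[...,i].astype(int) for i in range(3)]
m=(H>15)&(H<32)&(S>100)&(np.linalg.norm(C-[604,-4,128],axis=2)<45)
P=C[m]; print(m.sum(),len(P) and (P.min(0),P.max(0),np.median(P[:,2]),cv2.minEnclosingCircle(P[:,:2].astype(np.float32))))
```

```text
238 (array([578.1, -32.1,  94.1]), array([632.1,  23.8, 155.6]), np.float64(130.14139462456353), ((605.3060302734375, -4.375969886779785), 28.396240234375))
```

servo_tool(steps=[[255,[0,0,-10],[0,0,0]],[255,[0,0,-35],[0,0,0]],[255,[0,0,-48],[0,0,0]],[255,[0,0,-48],[0,0,0]],[255,[0,0,-48],[0,0,0]],[255,[-37.4,3,0],[0,0,0.0524]],[255,[-37.1,4.9,0],[0,0,0.0524]],[255,[-36.8,6.9,0],[0,0,0.0524]],[255,[-36.4,8.8,0],[0,0,0.0524]],[255,[-35.9,10.7,0],[0,0,0.0524]]])

```text
time_s: 21.4
ee_pos: [566.8, 60.0, 213.4]
ee_rot: [-180.0, -0.0, 101.1]
force: [0.8, 0.9, -3.3]
gripper_width: 39.1
gripper_force: 35.0
```

servo_tool(steps=[[255,[-35.3,12.6,0],[0,0,0.0524]],[255,[-34.6,14.4,0],[0,0,0.0524]],[255,[0,0,0],[0,0,0]],[255,[0,0,0],[0,0,0]],[255,[0,0,0],[0,0,0]],[255,[0,0,0],[0,0,0]],[255,[0,0,0],[0,0,0]],[255,[0,0,0],[0,0,0]],[255,[0,0,0],[0,0,0]],[255,[0,0,0],[0,0,0]]])

```text
time_s: 22.4
ee_pos: [604.8, -2.8, 213.3]
ee_rot: [180.0, -0.0, 95.2]
force: [-0.2, -0.3, -2.8]
gripper_width: 38.5
gripper_force: 35.0
```

Run:
```python
from h import *
np.set_printoptions(precision=1,suppress=True)
st=state(); print(st["ee_pos"],st["ee_rot"],st["gripper_width"]); E=np.array(st["ee_pos"])
s=cam("scene"); C=cloud(s); save(s,"over.png",(200,110,380,270),3.5)
hsv=cv2.cvtColor(s["color"],cv2.COLOR_RGB2HSV); H,S,V=[hsv[...,i].astype(int) for i in range(3)]
red=((H<8)|(H>172))&(S>130)&(V>50)
zt=E[2]-24.5+24
for nm,z in(("held",zt),("first",74)):
    m=red&(np.hypot(C[...,0]-604,C[...,1])<95)&(abs(C[...,2]-z)<12); P=C[m]
    far=P[P[:,1]>40]; print(nm,m.sum(),np.median(P[:,2]),"tip region",len(far),far.mean(0) if len(far) else 0,"ymax",P[P[:,1].argmax()] if len(P) else 0)
    if len(P)>5:
        q=P[P[:,1]>18]; k=np.polyfit(q[:,1],q[:,0],1); print("  slope angle",90-np.degrees(np.arctan(k[0])), "x at y=60",np.polyval(k,60))
b=(H>15)&(H<32)&(S>90)&(np.hypot(C[...,0]-604,C[...,1])<20)&(abs(C[...,2]-zt)<12)
print("brass",b.sum(),C[b].mean(0) if b.any() else 0)
m=(np.hypot(C[...,0]-604,C[...,1])<16)&(C[...,2]>152)&(C[...,2]<164); print("shaft",m.sum(),C[m].mean(0) if m.any() else 0)
```

```text
[604.8  -2.8 213.3] [180.   -0.   95.2] 38.475152510527245
held 258 211.57206945788573 tip region 77 [597.9  53.4 210.9] ymax [597.8  68.8 210.4]
  slope angle 95.45129417031657 x at y=60 597.4290953520333
first 197 72.21909762670793 tip region 55 [598.6  50.8  72.4] ymax [597.3  65.8  75.2]
  slope angle 95.79838226078097 x at y=60 597.8033211684301
brass 45 [609.9  -7.4 207.8]
shaft 45 [601.9   0.5 158.1]
```

View pics/over.png

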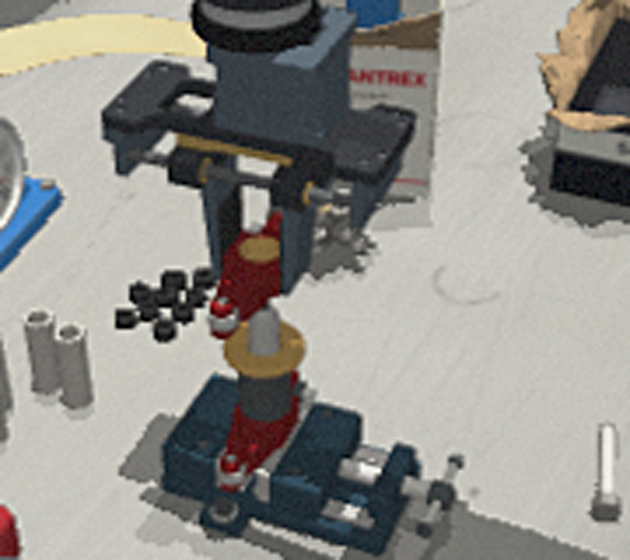

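The picture shows the washer seated on the spacer (crop (264,348)) and the held arm aligned over the first one, with roller ends at (223,320) and (232,470) and axes within 0.4°. I lower it slowly.

servo_tool(steps=[[255,[-1,0,10],[0,0,-0.004]],[255,[0,0,9],[0,0,0]],[255,[0,0,4],[0,0,0]],[255,[0,0,3],[0,0,0]],[255,[0,0,3],[0,0,0]],[255,[0,0,3],[0,0,0]],[255,[0,0,3],[0,0,0]],[255,[0,0,3],[0,0,0]],[255,[0,0,3],[0,0,0]],[255,[0,0,0],[0,0,0]]])

```text
time_s: 23.45
ee_pos: [605.1, -4.6, 171.9]
ee_rot: [180.0, 0.1, 95.4]
force: [0.1, -3.8, -2.6]
gripper_width: 38.7
gripper_force: 35.0
```

servo_tool(steps=[[255,[-1,0,3],[0,0,0]],[255,[0,0,3],[0,0,0]],[255,[0,0,3],[0,0,0]],[255,[0,0,3],[0,0,0]],[255,[0,0,2],[0,0,0]],[255,[0,0,1],[0,0,0]],[255,[0,0,1],[0,0,0]],[255,[0,0,0],[0,0,0]],[255,[0,0,0],[0,0,0]],[255,[0,0,0],[0,0,0]]])

```text
time_s: 24.45
ee_pos: [605.0, -4.9, 156.3]
ee_rot: [180.0, -0.0, 95.4]
force: [0.1, 0.7, -2.7]
gripper_width: 38.9
gripper_force: 35.0
```

servo_tool(steps=[[255,[0,0,0.5],[0,0,0]],[255,[0,0,0.5],[0,0,0]],[255,[0,0,0.5],[0,0,0]],[255,[0,0,0.5],[0,0,0]],[255,[0,0,0],[0,0,0]],[255,[0,0,0],[0,0,0]],[255,[0,0,0],[0,0,0]],[255,[0,0,0],[0,0,0]],[255,[0,0,0],[0,0,0]],[255,[0,0,0],[0,0,0]]])

```text
time_s: 25.45
ee_pos: [605.1, -4.9, 155.5]
ee_rot: [179.9, -0.0, 95.4]
force: [-1.5, 0.4, 4.4]
gripper_width: 38.8
gripper_force: 35.0
```

servo_tool(steps=[[200,[0,0,0],[0,0,0]],[80,[0,0,0],[0,0,0]],[60,[0,0,0],[0,0,0]],[60,[0,0,-5],[0,0,0]],[60,[0,0,-30],[0,0,0]],[60,[0,0,-45],[0,0,0]],[60,[-45,-10,-10],[0,0,0]],[60,[-48,-10,0],[0,0,0]],[60,[-48,-10,0],[0,0,0]],[60,[-40,-10,0],[0,0,0]]])

```text
time_s: 26.45
ee_pos: [582.1, -191.3, 244.7]
ee_rot: [179.9, 0.0, 95.4]
force: [0.9, 0.7, -0.0]
gripper_width: 69.7
gripper_force: 0.0
```

Run:
```python
from h import *
np.set_printoptions(precision=1,suppress=True)
st=state(); print(st["ee_pos"],st["gripper_width"])
s=cam("scene"); t=cam("top")
A=s["color"][150:270,230:350]; B=t["color"][170:270,240:340]
cv2.imwrite("pics/end.png",np.hstack([cv2.resize(x,(400,400),interpolation=2) for x in(A,B)])[:,:,::-1])
for q,l in((s,"scene"),(t,"top")):
    C=cloud(q); hsv=cv2.cvtColor(q["color"],cv2.COLOR_RGB2HSV); H,S,V=[hsv[...,i].astype(int) for i in range(3)]
    red=((H<8)|(H>172))&(S>130)&(V>50)
    for nm,z in(("second",155),("first",74)):
        m=red&(np.hypot(C[...,0]-604,C[...,1])<95)&(abs(C[...,2]-z)<8); P=C[m]
        g=P[P[:,1]>18]
        if len(g)>4:
            k=np.polyfit(g[:,1],g[:,0],1); print(l,nm,len(P),np.median(P[:,2]),"angle",90-np.degrees(np.arctan(k[0])),"x60",np.polyval(k,60),"ymax",P[:,1].max(), "ymin",P[:,1].min())
    jm=(H>90)&(H<115)&(S>80)&(np.hypot(C[...,0]-590,C[...,1])<130)&(C[...,2]>42)&(C[...,2]<58); print(l,"jaws",cv2.minAreaRect(C[jm][:,:2].astype(np.float32)))
```

```text
[ 582.1 -191.3  244.7] 69.74991024760484
scene second 268 153.9470198046567 angle 96.19659409560184 x60 597.8249752771887 ymax 66.9704737826712 ymin -42.72865973996295
scene first 170 72.65498223431717 angle 96.17554273728256 x60 598.5139014621577 ymax 66.84721445861896 ymin -42.787421049407385
scene jaws ((583.74609375, -1.7216606140136719), (169.07261657714844, 86.38026428222656), 5.537685871124268)
top second 235 154.04190042312734 angle 95.19725193608566 x60 600.008610724241 ymax 63.25992073534074 ymin -46.42148824699324
top first 33 72.43366123074179 angle 80.68097818021207 x60 599.360584607124 ymax 59.47787569898212 ymin -47.844213753854135
top jaws ((584.7137451171875, -6.569904327392578), (169.9615936279297, 85.19014739990234), 4.572461128234863)
```

View pics/end.png

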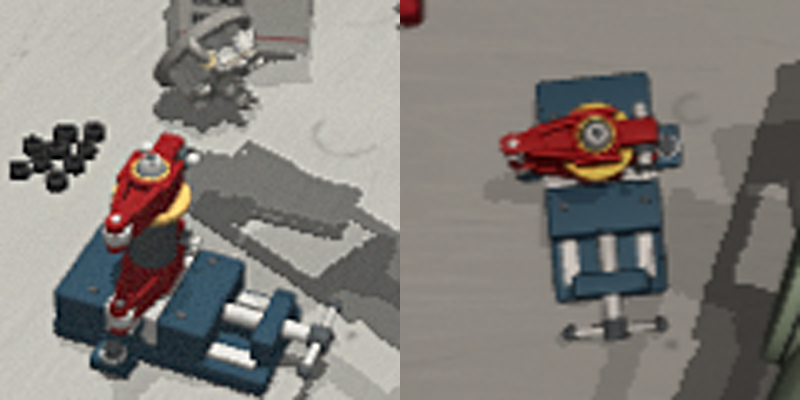

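Spacer, washer and second arm are stacked on the shaft. The second arm's top is at about 154–155 mm (155 expected), its angle matches the first arm's to 0.1° in the scene camera, and the roller end is over the lower one. The robot is clear, so I hand in.

```bash
python3 -c "
from h import *
print(ticket.job_done())"
```

```text
the job is handed in; nothing more can be done
None
```

The spacer tube, brass washer and second rocker arm are on the shaft in that order, each fully down, with the second arm's roller directly over the first one's; the job was handed in at about 26.5 s of the 72 s allowed, and no verdict came back.

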